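# Make up the core kit and the aggregate kit

### The arm

A 6-joint arm with a two-finger parallel gripper is mounted at the origin on a cart in front of the work surface, level with it; the furniture and walls round the work are solid. World frame = base frame: x ahead of the robot, y to its left, z up, the work surface at z = 0. Lengths are in mm, angles in rad, forces in N, time in s.
With the tool pointing down it reaches from about 350 to 875 mm from the base axis. Payload 4.2 kg.
Tool frame: the origin (TCP) lies between the finger pads; the fingertips stand 14 mm ahead of it and the grasp point (between the pads) lies 5 mm behind it; z points along the fingers, y is the line along which they close (so a half turn about z gives the same grasp; the last joint's range is limited). The gripper opens to 85 mm and grips with 20 to 120 N. Pads are 22 mm wide; open, the fingers measure 114 mm over their backs; the gripper's body (76 mm by 85 mm) begins 54 mm behind the grasp point. The pads swing forward as they close: fully open they stand 13 mm farther back than shut.
Start: joints at [-1.059, 0.385, 0.008, 0, -1.194, -0.259], TCP at [156.339, -605.109, 245.312] pointing down, gripper open.
Joint ranges: [-3.14, 3.14], [-1.21, 2.06], [-1.07, 1.41], [-3.16, 2.05], [-2.99, -0.16], [-3.1, 3.1]. Speed limits (rad/s): [2.79, 2.79, 3.14, 3.14, 3.14, 3.14].

### API

Orientations are given as a unit quaternion [x, y, z, w].
In Python, from bench import * gives the robot as it stands.
- The arm moves only by the tool carry_out, never from a script. Its argument "motion" is a list of rows, each a list of 7 numbers: the turn, a rotation vector about the tool's x, y, z in rad, then the shift along the tool's x, y, z in mm, then the opening, from -1 (shut) to 1 (fully open), so that 0 is half open. A call has 1 to 5 rows; each row is the pose to reach, as a shift and turn from the pose commanded when the call began, along the tool's axes at that moment; what a row does not reach only later rows make up. A row lasts 1/8 s, in which the tool goes at most 62.5 mm and 10.7 degrees, less where a joint would pass 70% of its speed; a pose out of reach is approached as far as the arm can. A call with a gripper value outside its range is refused whole. The fingers move at their own pace and stop on an object; the grip force is fixed at half the most. Time passes only in rows, so rows that repeat a pose let the fingers close. It gives the time, the measured TCP pose, the force, the opening and the grip force at its end, in the units of the state.
- read_state(): the state, without advancing time (a new reading comes with each control period).
- get_image(name): name is "scene" or "top"; returns a dict with "color" (400x640x3 uint8, blue, green, red), "mtx" (3x3 intrinsics, pixels), "position" and "orientation" of the camera in the world. Camera axes: x right, y down, z forward; pixel columns grow to the right and rows downward; lengths in mm; the calibration is good to about 2 mm. A picture is of the moment at which its call begins. There is no depth.
- job_done(): hands the job in; it is judged then, once.
The state is a dict: "clock": time; "joints": joint angles; "joint_vel": joint speeds; "joint_efforts": joint torques, N m; "position": TCP position; "ee_rot": TCP orientation; "contact_force": force on the tool from outside, world axes, zero at the start; "wrist_torque": the same for the moment, N m; "gripper_width": finger opening in mm; "grasp_force": force on a finger pad.
Only numpy, scipy, OpenCV 4.12 (cv2) and the standard library are available. Lean on these libraries where they do the work, as an engineer would, in place of code of your own. Each camera call takes 0.05 s, during which the arm holds its last target. There are 200 camera calls.

### The job

Make up the two kits for the students' practical: the blue tray gets the small core, the steel gauge block and the blue-capped marker; the red tray, which already has its stones, gets the jar of graded stone and the red-capped marker. Each thing sits fully home in the recess cut for it (core and jar upright in the round wells, block flat in the rectangular one, markers in the long slots), set down rather than dropped. Leave the lidded tin, the yellow carton and the black-capped marker where they are.

Things in the scene. Friction and masses are not known exactly. Their poses are not given: they have to be found in the camera images.
- blue_tray: Fixed open kit tray, blue shell, dark foam, 208 mm square, 22 mm high (foam top 18). Origin: centre of underside, z up. Mm from origin: marker slot 32 (x) by 151 (y) centred x -60, y 0, floor z 10, finger scoop 72 (x) by 60 (y) across its middle; round well 66 across, centred x 35, y +48, floor z 5; rectangular recess 50 (x) by 66 (y), centred x 35, y -48, floor z 5, empty, blue floor.
- red_tray: Fixed open kit tray, red shell, dark foam, 208 mm square, 22 mm high (foam top 18). Origin: centre of underside, z up. Mm from origin: marker slot 32 (x) by 151 (y) centred x -60, y 0, floor z 10, finger scoop 72 (x) by 60 (y) across its middle; round well 66 across, centred x 35, y -48, floor z 5; rectangular recess 50 (x) by 66 (y), centred x 35, y +48, floor z 5, holds two stones.
- core: Small speckled asphalt core, an upright cylinder 50 mm in diameter and 53 mm high, about 0.23 kg. Origin: centre of its underside; z up along its axis.
- jar: White screw-top jar of graded stone, upright, 51 mm in diameter and 72 mm high with its lid, about 0.13 kg. Origin: centre of its underside; z up.
- block: Light grey ground steel gauge block, 34 mm (x) by 50 mm (y) by 34 mm high, about 0.45 kg. Origin: centre of its underside; z up. In the tray its 50 mm side lies along the tray's y.
- blue_marker: Marker pen with white barrel and blue cap, lying flat, 16 x 135 mm, 18 mm high (16 mm at the barrel), 18 g. Origin: centre of its underside; y along the pen, towards either end. Does not roll.
- red_marker: Marker pen with white barrel and red cap, lying flat, 16 x 135 mm, 18 mm high (16 mm at the barrel), 18 g. Origin: centre of its underside; y along the pen, towards either end. Does not roll.
- black_marker: Marker pen with white barrel and black cap, lying flat, 16 x 135 mm, 18 mm high (16 mm at the barrel), 18 g. Origin: centre of its underside; y along the pen, towards either end. Does not roll. Stays where it is.
- tin: Low round light grey metal tin with a lid, 66 mm in diameter, 44 mm high. Origin: centre of its underside. Stays where it is.
- carton: Yellow carton, 50 mm (x) by 85 mm (y), 22 mm high. Origin: centre of its underside. Stays where it is.
There are look-alikes about, which are no part of the job. Leave any purple look-alike of the jar alone.

How it is judged (in metres and radians):
At the end, for the whole second after the job is handed in: Core, block and blue marker in the blue tray, jar and red marker in the red tray, each within 10 mm (x, y) of the centre of its recess and 4 mm of its floor, tilted under 0.12 rad, slower than 20 mm/s; tin, carton and black marker within 25 mm of their starts (x of core in the frame of blue_tray between 0.025 and 0.045 m and y of core in the frame of blue_tray between 0.038 and 0.058 m and z of core in the frame of blue_tray between 0.001 and 0.009 m and angle between each of core, block, blue_marker, jar, red_marker's own z axis and vertical below 0.12 rad and linear speed of each of core, block, blue_marker, jar, red_marker below 0.02 m/s and x of block in the frame of blue_tray between 0.025 and 0.045 m and y of block in the frame of blue_tray between -0.058 and -0.038 m and z of block in the frame of blue_tray between 0.001 and 0.009 m and x of blue_marker in the frame of blue_tray between -0.07 and -0.05 m and y of blue_marker in the frame of blue_tray between -0.01 and 0.01 m and z of blue_marker in the frame of blue_tray between 0.006 and 0.014 m and x of jar in the frame of red_tray between 0.025 and 0.045 m and y of jar in the frame of red_tray between -0.058 and -0.038 m and z of jar in the frame of red_tray between 0.001 and 0.009 m and x of red_marker in the frame of red_tray between -0.07 and -0.05 m and y of red_marker in the frame of red_tray between -0.01 and 0.01 m and z of red_marker in the frame of red_tray between 0.006 and 0.014 m and distance of each of tin, carton, black_marker from where it was at the start of the episode below 0.025 m); the robot touches nothing.
It fails at once if the lidded tin that stays in the stock is shifted by more than 25 mm (distance of tin from where it was at the start of the episode above 0.025 m).
It fails at once if the yellow carton that stays in the stock is shifted by more than 25 mm (distance of carton from where it was at the start of the episode above 0.025 m).
It fails at once if the black-capped marker that stays in the stock is shifted by more than 25 mm (distance of black_marker from where it was at the start of the episode above 0.025 m).
It fails at once if a kit thing is dropped (moves faster than 0.9 m/s with its underside lower than 40 mm) ((height (world z) of core below 0.04 m and linear speed of core above 0.9 m/s) or (height (world z) of block below 0.04 m and linear speed of block above 0.9 m/s) or (height (world z) of blue_marker below 0.04 m and linear speed of blue_marker above 0.9 m/s) or (height (world z) of jar below 0.04 m and linear speed of jar above 0.9 m/s) or (height (world z) of red_marker below 0.04 m and linear speed of red_marker above 0.9 m/s)).
It also fails if it takes over 120 s, if anything falls off the work surface, if the arm or the gripper's body presses on something with over 40 N, if the wrist force passes 120 N, or if a joint passes its speed limit or range.

## Working session

There is one attempt and no reset: what is moved stays moved. The work goes in short steps, Python scripts to look and compute and a tool call to move; the robot and the scene stay as the last step left them, time stands still between calls to the robot, and variables do not carry over. Pictures are saved under pics/ and viewed, at most 14 in all, crops included, and the job is handed in when it is done.

Besides the shell and the picture viewer there is one more tool, called after "Request:" by a JSON object that holds its "op" and its "data". carry_out: Moves the arm, as the interface text tells. Its arguments: {"type":"object","properties":{"motion":{"type":"array"}},"required":["motion"]}

```bash
ls; mkdir -p pics; python3 - <<'E'
from bench import *
import cv2
for n in ("scene","top"):
    r=get_image(n); cv2.imwrite(f"pics/{n}0.png",r["color"]); print(n,r["mtx"],r["position"],r["orientation"])
s=read_state(); print(s)
E
```

```text
pics
scene [[391.08230236   0.         326.3914908 ]
 [  0.         391.08230236 197.82796241]
 [  0.           0.           1.        ]] [-394.84135353  471.50569495  622.89913388] [-0.44820672  0.74156627 -0.42484412  0.26210243]
top [[365.69593771   0.         319.28413931]
 [  0.         365.69593771 201.77611038]
 [  0.           0.           1.        ]] [401.68908922  -6.32246376 998.43739548] [-0.69608004  0.71567887 -0.03972276  0.04121203]
{'clock': 0.1, 'joints': array([-1.05938615e+00,  3.85492907e-01,  6.78813189e-03, -4.57293362e-04,
       -1.19401320e+00, -2.58615506e-01]), 'joint_vel': array([ 0.00040232,  0.00068995,  0.00269036,  0.00121538,  0.00036637,
       -0.00270811]), 'joint_efforts': array([ 2.78352200e-04, -3.93319380e+01,  1.88929993e+01,  4.19796824e+00,
       -2.62340582e-03,  7.02868419e-06]), 'position': array([ 156.23167136, -604.65359104,  244.32968123]), 'ee_rot': array([-1.25977326e-01,  9.92032633e-01,  9.70303593e-04, -1.63888754e-04]), 'contact_force': array([ 0.51617589, -0.62476091,  0.24537012]), 'wrist_torque': array([-0.03922507,  0.01293276, -0.03960113]), 'grasp_force': 0.0, 'gripper_width': 84.82960771834567}
```

View pics/top0.png

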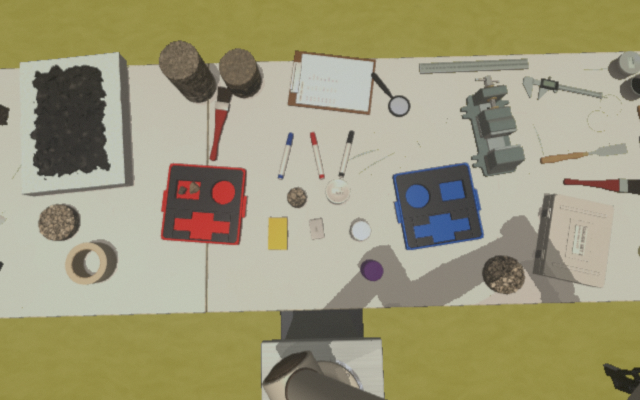

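View pics/scene0.png

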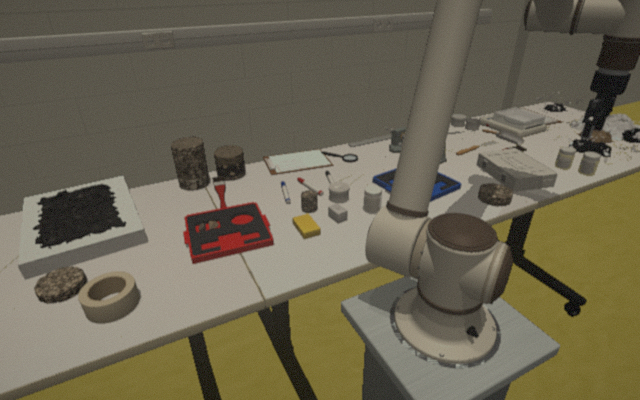

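The stock lies between the trays in the top view. The small core is at (297,197). For the jar, the white round items at (361,231) and (338,190) and the purple one at (372,270) are the possibilities. The block is at (316,229), and the blue, red and black markers are at (286,156), (317,156) and (346,155). I'll enlarge this area to confirm each one.

```bash
cat > h.py <<'E'
from bench import *
import cv2, numpy as np
from scipy.spatial.transform import Rotation as R
def ray(r,uv,z):
    uv=np.atleast_2d(np.asarray(uv,float)); d=np.linalg.solve(r["mtx"],np.c_[uv,np.ones(len(uv))].T).T
    d=R.from_quat(r["orientation"]).apply(d); p=np.asarray(r["position"]); z=np.broadcast_to(z,len(uv))
    return p+d*((z-p[2])/d[:,2])[:,None]
def proj(r,P):
    c=R.from_quat(r["orientation"]).inv().apply(np.atleast_2d(P)-r["position"]); q=c@r["mtx"].T
    return q[:,:2]/q[:,2:]
def blobs(mask,amin=20):
    n,l,s,c=cv2.connectedComponentsWithStats(mask.astype(np.uint8))
    return [(l==i) for i in range(1,n) if s[i,4]>=amin]
E
python3 - <<'E'
from h import *
r=get_image("top");im=r["color"]
cv2.imwrite("pics/crop1.png",cv2.resize(im[125:285,260:390],None,fx=4.6/1.3,fy=4.6/1.3,interpolation=cv2.INTER_CUBIC))
r2=get_image("scene");
cv2.imwrite("pics/crop2.png",cv2.resize(r2["color"][160:250,260:480],None,fx=3.6,fy=3.6,interpolation=cv2.INTER_CUBIC))
np.save("f.npy",np.array([r,r2],dtype=object),allow_pickle=True)
E
```

```text
(no output)
```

View pics/crop1.png

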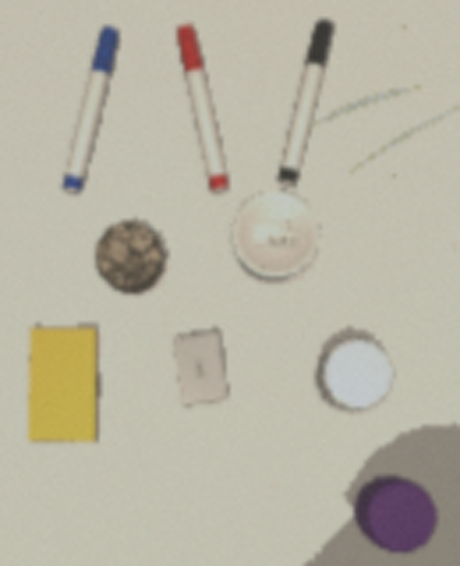

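View pics/crop2.png

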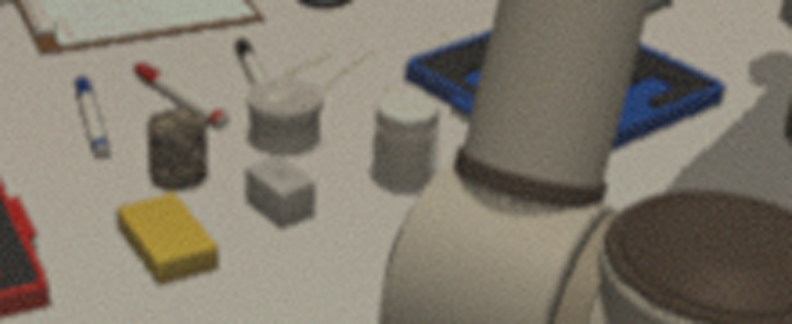

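Confirmed: the jar is the white tall cylinder at (361,231). The one at (338,190) is the low tin and (372,270) is the purple look-alike. The core is at (297,197), the block at (316,229), and the caps identify the markers.

```bash
cat > m.py <<'E'
from h import *
r=np.load("f.npy",allow_pickle=True)[0]; im=r["color"]; h=cv2.cvtColor(im,cv2.COLOR_BGR2HSV); H,S,V=cv2.split(h)
def rectw(pts_uv,z):
    w=ray(r,pts_uv,z)[:,:2].astype(np.float32); return cv2.minAreaRect(w)
def uv(m): y,x=np.nonzero(m); return np.c_[x,y]
red=((H<8)|(H>172))&(S>120)&(V>60); blue=(H>100)&(H<130)&(S>110)&(V>50)
def sub(m,x0,x1,y0,y1):
    o=np.zeros_like(m); o[y0:y1,x0:x1]=m[y0:y1,x0:x1]; return o
for n,m,b in(("blue",blue,(385,490,155,255)),("red",red,(155,255,155,250))):
    mm=sub(m,*b); dark=sub((V<75)&~m,*b)
    big=max(blobs(dark,50),key=np.sum); print(n,"foam",rectw(uv(big),18))
    for q in blobs(mm,60):
        u=uv(q); print("  ",len(u),u.mean(0).round(1),"z5",rectw(u,5),"mean z18",ray(r,[u.mean(0)],18).round(1))
def circ(m,z): 
    w=ray(r,uv(m),z)[:,:2].astype(np.float32); return cv2.minEnclosingCircle(w),w.mean(0)
b=(345,378,215,247)
q=max(blobs(sub((V>205)&(S<40),*b),30),key=np.sum);print("jar",circ(q,72))
q=max(blobs(sub(V<130,283,311,183,212),30),key=np.sum);print("core",circ(q,53),uv(q).mean(0),uv(q).min(0),uv(q).max(0))
print("bg",h[245,330],h[229,318],h[222,318],h[231,361],h[190,338])
for n,m,x in(("blue",blue,(275,298)),("red",red,(305,328)),("black",V<80,(335,360))):
    for q in blobs(sub(m,x[0],x[1],128,180),3): print(n,len(uv(q)),ray(r,[uv(q).mean(0)],12).round(1))
print("block corners",ray(r,[[260+u/3.538-.36,125+v/3.538-.36] for u,v in((174,335),(218,328),(228,398),(185,406))],34).round(1))
E
python3 m.py
```

```text
blue foam ((497.13128662109375, -338.8418884277344), (195.26817321777344, 166.18594360351562), 7.635171413421631)
   544 [434.8 210.1] z5 ((496.7064208984375, -326.7651672363281), (208.90940856933594, 226.6231689453125), 7.480597972869873) mean z18 [[ 483.3 -315.5   18. ]]
   403 [451.6 190.5] z5 ((537.2537231445312, -369.1330871582031), (49.155601501464844, 62.13519287109375), 7.161899089813232) mean z18 [[ 535.3 -364.5   18. ]]
   421 [417.  195.9] z5 ((524.5068359375, -273.5832214355469), (60.478912353515625, 60.71747589111328), 88.38699340820312) mean z18 [[ 523. -270.   18.]]
   987 [441.5 227.6] z5 ((436.51068115234375, -334.7611083984375), (72.49404907226562, 150.14346313476562), 7.781929016113281) mean z18 [[ 436.  -330.6   18. ]]
red foam ((519.3118896484375, 310.7216796875), (188.98252868652344, 192.5669708251953), 83.92058563232422)
   1791 [203.5 216.5] z5 ((520.721923828125, 310.4775085449219), (228.81936645507812, 210.66180419921875), 84.23146057128906) mean z18 [[483.4 306.5  18. ]]
   276 [186.4 190.8] z5 ((559.925537109375, 354.0565490722656), (63.72480010986328, 50.675838470458984), 84.56822204589844) mean z18 [[554.6 353.5  18. ]]
   447 [223.  192.1] z5 ((549.22314453125, 257.74908447265625), (60.5172119140625, 64.14641571044922), 89.94866180419922) mean z18 [[548.1 254.3  18. ]]Traceback (most recent call last):
  File "m.py", line 17, in <module>
    q=max(blobs(sub((V>205)&(S<40),*b),30),key=np.sum);print("jar",circ(q,72))
ValueError: max() iterable argument is empty
```

```bash
sed -i 's/^b=(345.*$//; s/^q=max(blobs(sub((V>205).*$/J=sub((H>90)\&(H<140)\&(V>185),345,378,215,247);q=max(blobs(J,5),key=np.sum);print("jar",len(uv(q)),circ(q,72))/' m.py
sed -i '/^J=/i print("px",h[231,361],h[245,330],h[229,318],h[190,338])' m.py; python3 m.py | tail -22
```

```text
544 [434.8 210.1] z5 ((496.7064208984375, -326.7651672363281), (208.90940856933594, 226.6231689453125), 7.480597972869873) mean z18 [[ 483.3 -315.5   18. ]]
   403 [451.6 190.5] z5 ((537.2537231445312, -369.1330871582031), (49.155601501464844, 62.13519287109375), 7.161899089813232) mean z18 [[ 535.3 -364.5   18. ]]
   421 [417.  195.9] z5 ((524.5068359375, -273.5832214355469), (60.478912353515625, 60.71747589111328), 88.38699340820312) mean z18 [[ 523. -270.   18.]]
   987 [441.5 227.6] z5 ((436.51068115234375, -334.7611083984375), (72.49404907226562, 150.14346313476562), 7.781929016113281) mean z18 [[ 436.  -330.6   18. ]]
red foam ((519.3118896484375, 310.7216796875), (188.98252868652344, 192.5669708251953), 83.92058563232422)
   1791 [203.5 216.5] z5 ((520.721923828125, 310.4775085449219), (228.81936645507812, 210.66180419921875), 84.23146057128906) mean z18 [[483.4 306.5  18. ]]
   276 [186.4 190.8] z5 ((559.925537109375, 354.0565490722656), (63.72480010986328, 50.675838470458984), 84.56822204589844) mean z18 [[554.6 353.5  18. ]]
   447 [223.  192.1] z5 ((549.22314453125, 257.74908447265625), (60.5172119140625, 64.14641571044922), 89.94866180419922) mean z18 [[548.1 254.3  18. ]]
px [100   8 199] [ 28  25 194] [ 19  30 179] [ 37  17 196]
jar 94 (((426.0927734375, -106.38037872314453), 18.30457878112793), array([ 424.48657, -105.5201 ], dtype=float32))
core (((523.9818725585938, 52.894615173339844), 26.326576232910156), array([520.98047 ,  53.047527], dtype=float32)) [296.58649789 198.40084388] [287 188] [306 207]
bg [ 28  25 194] [ 19  30 179] [ 18  33 178] [100   8 199] [ 37  17 196]
blue 28 [[693.4  72.4  12. ]]
blue 3 [[589.2  99.8  12. ]]
red 47 [[692.3   6.4  12. ]]
red 11 [[586.3 -13.5  12. ]]
black 44 [[694.  -95.8  12. ]]
black 6 [[590.5 -67.4  12. ]]
block corners [[466.8  23.1  34. ]
 [471.1  -9.9  34. ]
 [418.9 -15.8  34. ]
 [413.9  16.2  34. ]]
```

```bash
python3 - <<'E'
from h import *
r,r2=np.load("f.npy",allow_pickle=True)
c=lambda u,v:(260+(u+.5)/3.538-.5,125+(v+.5)/3.538-.5)
for n,p,z in(("core",(131,254),53),("jar",(358,373),72),("b1",(111,27),9),("b2",(72,192),9),("r1",(185,25),9),("r2",(220,190),9),("purple",(396,514),72),("tin",(275,235),44)):
    P=ray(r,[c(*p)],z)[0]; print(n,P.round(1),proj(r2,P).round(1))
print(proj(r2,[[443,3.4,34]]))
s=read_state();print(s["position"],R.from_quat(s["ee_rot"]).as_matrix().round(3))
E
```

```text
core [526.1  52.7  53. ] [[310.1 193.3]]
jar [ 433.4 -108.8   72. ] [[373.5 188.5]]
b1 [712.5  67.5   9. ] [[282.9 181.7]]
b2 [581.7 100.2   9. ] [[288.9 201.5]]
r1 [712.4   9.3   9. ] [[298.7 178. ]]
r2 [580.  -14.6   9. ] [[322.3 193.1]]
purple [ 333.5 -131.5   72. ] [[400.6 202. ]]
tin [538.6 -54.3  44. ] [[339.6 186.1]]
[[338.20026655 207.56496993]]
[ 156.26181179 -604.80758246  244.65095875] [[-0.968 -0.25  -0.   ]
 [-0.25   0.968  0.001]
 [ 0.     0.001 -1.   ]]
```

```bash
cat > plan.py <<'E'
import sys
from h import *
# plan.py x y z psi_deg [x y z psi ...]: rows from the measured pose (psi = closing axis angle in world)
s=read_state(); p=s["position"]; T=R.from_quat(s["ee_rot"])
a=np.array(sys.argv[1:],float).reshape(-1,4)
w=lambda d:(d+180)%360-180
print("at",p.round(1),"width",round(s["gripper_width"],1),"grip",round(s["grasp_force"],1),"clock",s["clock"])
for x,y,z,psi in a:
    j1=np.degrees(np.arctan2(y,x)); psi=min((psi,psi+180),key=lambda q:abs(w(q-180-j1)))
    c,t=np.cos(np.radians(psi)),np.sin(np.radians(psi))
    G=R.from_matrix(np.array([[-t,c,0],[c,t,0],[0,0,-1]]).T)
    rv=(T.inv()*G).as_rotvec(); d=T.inv().apply(np.array([x,y,z])-p)
    print("row",rv.round(3),d.round(1),"dist",round(np.linalg.norm(d)),"rot",round(np.degrees(np.linalg.norm(rv))),"j6",round(w(psi-180-j1)))
E
python3 plan.py 526 53 130 7.6
```

```text
at [ 156.3 -604.8  244.7] width 85.4 grip 0.0 clock 0.2
row [ 1.000e-03  1.000e-03 -1.451e+00] [-522.5  544.3  115.3] dist 763 rot 83 j6 2
```

Request:
{"op": "carry_out", "data": {"motion": [[0,0,-1.45,-522,544,30,1],[0,0,-1.45,-522,544,30,1],[0,0,-1.45,-522,544,30,1],[0,0,-1.45,-522,544,30,1],[0,0,-1.45,-522,544,30,1]]}}

```text
clock: 0.82
position: [309.9, -331.1, 232.9]
ee_rot: [-0.563, 0.826, -0.0, 0.0]
contact_force: [0.3, -0.5, 0.2]
gripper_width: 85.3
grasp_force: 0.0
```

```bash
python3 plan.py 526 53 130 7.6
```

```text
at [ 309.9 -331.1  232.9] width 85.3 grip 0.0 clock 0.825
row [-0.001 -0.    -0.507] [-436.6  -60.5  102.9] dist 453 rot 29 j6 2
```

Request:
{"op": "carry_out", "data": {"motion": [[0,0,-0.5,-430,-60,100,1],[0,0,-0.5,-430,-60,100,1],[0,0,-0.5,-430,-60,100,1],[0,0,-0.5,-430,-60,100,1],[0,0,-0.5,-430,-60,100,1]]}}

```text
clock: 1.45
position: [461.1, -66.5, 162.6]
ee_rot: [0.748, -0.663, 0.0, -0.0]
contact_force: [1.7, -0.0, -0.4]
gripper_width: 85.8
grasp_force: 0.0
```

```bash
python3 plan.py 526 53 130 7.6
```

```text
at [461.1 -66.5 162.6] width 85.8 grip 0.0 clock 1.45
row [-0.001 -0.    -0.013] [-110.9  -78.7   32.7] dist 140 rot 1 j6 2
```

Request:
{"op": "carry_out", "data": {"motion": [[0,0,0,-50,-35,20,1],[0,0,0,-85,-62,25,1],[0,0,0,-85,-62,25,1],[0,0,0,-85,-62,25,1],[0,0,0,-85,-62,25,1]]}}

```text
clock: 2.08
position: [511.2, 22.4, 138.0]
ee_rot: [0.748, -0.664, -0.0, -0.0]
contact_force: [0.3, 0.3, -0.7]
gripper_width: 85.7
grasp_force: 0.0
```

```bash
python3 plan.py 526 53 130 7.6 526 53 30 7.6
```

```text
at [511.2  22.4 138. ] width 85.7 grip 0.0 clock 2.075
row [ 0.     0.    -0.014] [-28.7 -18.3   8. ] dist 35 rot 1 j6 2
row [ 0.     0.    -0.014] [-28.7 -18.3 108. ] dist 113 rot 1 j6 2
```

Request:
{"op": "carry_out", "data": {"motion": [[0,0,-0.014,-29,-18,8,1],[0,0,-0.014,-29,-18,50,1],[0,0,-0.014,-29,-18,90,1],[0,0,-0.014,-29,-18,107,1],[0,0,-0.014,-29,-18,107,1]]}}

```text
clock: 2.7
position: [525.2, 53.0, 29.9]
ee_rot: [0.752, -0.659, -0.001, 0.001]
contact_force: [0.6, -0.1, -0.2]
gripper_width: 85.7
grasp_force: 0.0
```

```bash
python3 plan.py 526 53 31 7.6; python3 - <<'E'
from h import *
r=get_image("top"); a=r["color"][140:260,250:400]; r=get_image("scene"); b=r["color"][130:250,250:400]
cv2.imwrite("pics/c3.png",cv2.resize(np.hstack([a,b]),None,fx=2.6,fy=2.6,interpolation=cv2.INTER_CUBIC))
E
```

```text
at [525.2  53.   29.9] width 85.7 grip 0.0 clock 2.7
row [ 0.003 -0.001 -0.001] [ 0.1 -0.8 -1.1] dist 1 rot 0 j6 2
```

View pics/c3.png

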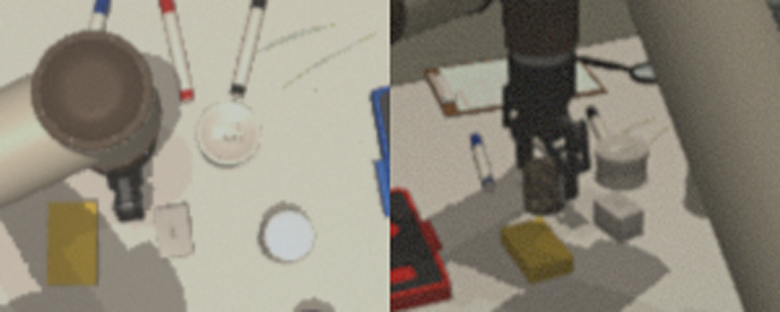

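The core sits between the open fingers and the neighbours look clear, so I'll close.

Request:
{"op": "carry_out", "data": {"motion": [[0,0,0,0,-1,-1,-1],[0,0,0,0,-1,-1,-1],[0,0,0,0,-1,-1,-1],[0,0,0,0,-1,-1,-1],[0,0,0,0,-1,-1,-1]]}}

```text
clock: 3.42
position: [527.9, 54.6, 33.1]
ee_rot: [0.753, -0.658, 0.001, -0.001]
contact_force: [-1.2, -0.3, 6.0]
gripper_width: 48.6
grasp_force: 62.1
```

```bash
python3 plan.py 526 53 115 7.6 523.7 -271.8 115 7.6
```

```text
at [527.9  54.6  33.1] width 48.6 grip 62.1 clock 3.425
row [-0.002  0.     0.001] [  1.3   2.  -82. ] dist 82 rot 0 j6 2
row [-0.002  0.     0.001] [322.9  47.7 -82.1] dist 337 rot 0 j6 35
```

Request:
{"op": "carry_out", "data": {"motion": [[0,0,0,1,2,-30,-1],[0,0,0,1,2,-70,-1],[0,0,0,40,7,-90,-1],[0,0,0,90,15,-95,-1],[0,0,0,140,22,-95,-1]]}}

```text
clock: 4.05
position: [523.6, -88.3, 127.2]
ee_rot: [0.753, -0.658, 0.0, -0.0]
contact_force: [-0.1, -0.1, -3.8]
gripper_width: 48.8
grasp_force: 62.9
```

```bash
python3 plan.py 523.7 -271.8 125 7.6
```

```text
at [523.6 -88.3 127.2] width 48.8 grip 62.9 clock 4.05
row [-0.001  0.001  0.002] [181.9  24.5   2. ] dist 184 rot 0 j6 35
```

Request:
{"op": "carry_out", "data": {"motion": [[0,0,0,50,7,2,-1],[0,0,0,100,14,2,-1],[0,0,0,145,20,2,-1],[0,0,0,178,24,2,-1],[0,0,0,178,24,2,-1]]}}

```text
clock: 4.68
position: [523.0, -268.7, 123.8]
ee_rot: [0.751, -0.66, -0.001, 0.0]
contact_force: [-0.2, 0.1, -3.5]
gripper_width: 48.4
grasp_force: 62.9
```

```bash
python3 plan.py 523.7 -271.8 60 7.6
```

```text
at [ 523.  -268.7  123.8] width 48.4 grip 62.9 clock 4.675
row [ 0.001  0.001 -0.003] [ 3.2 -0.4 63.8] dist 64 rot 0 j6 35
```

Request:
{"op": "carry_out", "data": {"motion": [[0,0,0,3,0,25,-1],[0,0,0,3,0,50,-1],[0,0,0,3,0,60,-1],[0,0,0,3,0,60,-1],[0,0,0,3,0,60,-1]]}}

```text
clock: 5.3
position: [525.1, -269.8, 65.7]
ee_rot: [0.753, -0.658, 0.001, -0.0]
contact_force: [-0.4, -0.1, -2.2]
gripper_width: 48.6
grasp_force: 62.9
```

```bash
python3 plan.py 523.7 -271.8 38 7.6; python3 - <<'E'
from h import *
r=get_image("top"); a=r["color"][150:260,380:500]; r=get_image("scene"); b=r["color"][130:240,360:480]
cv2.imwrite("pics/c4.png",cv2.resize(np.hstack([a,b]),None,fx=3.2,fy=3.2,interpolation=cv2.INTER_CUBIC))
E
```

```text
at [ 525.1 -269.8   65.7] width 48.6 grip 62.9 clock 5.3
row [-0.002 -0.001  0.002] [ 1.8  1.8 27.7] dist 28 rot 0 j6 35
```

View pics/c4.png

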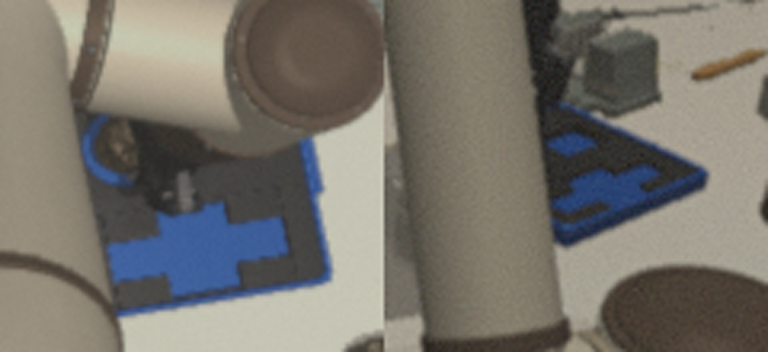

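The core is over the well at (417,196), with the blue ring showing evenly on its left. I'll lower it gently.

Request:
{"op": "carry_out", "data": {"motion": [[0,0,0,2,1,8,-1],[0,0,0,2,1,16,-1],[0,0,0,2,1,22,-1],[0,0,0,2,1,25,-1],[0,0,0,2,1,25,-1]]}}

```text
clock: 6.02
position: [523.5, -272.0, 39.4]
ee_rot: [0.753, -0.658, -0.0, 0.0]
contact_force: [0.3, -0.3, -2.1]
gripper_width: 48.8
grasp_force: 62.9
```

Request:
{"op": "carry_out", "data": {"motion": [[0,0,0,0,0,1,-1],[0,0,0,0,0,2,-1],[0,0,0,0,0,3,-1],[0,0,0,0,0,3,-1]]}}

```text
clock: 6.52
position: [523.9, -272.1, 38.1]
ee_rot: [0.753, -0.658, 0.0, -0.0]
contact_force: [-2.0, 2.1, 5.1]
gripper_width: 48.7
grasp_force: 63.9
```

Seated: the force reversed at 38 mm, which is 33 + 5. I'll release and go up.

Request:
{"op": "carry_out", "data": {"motion": [[0,0,0,0,0,0,0.4],[0,0,0,0,0,0,0.7],[0,0,0,0,0,0,0.7],[0,0,0,0,0,-20,0.7],[0,0,0,0,0,-70,0.7]]}}

```text
clock: 7.15
position: [521.9, -271.6, 104.8]
ee_rot: [0.753, -0.659, -0.003, 0.001]
contact_force: [1.1, -0.2, 0.1]
gripper_width: 72.8
grasp_force: 0.0
```

```bash
python3 plan.py 443 3.4 130 97 443 3.4 29 97
```

```text
at [ 521.9 -271.6  104.8] width 72.8 grip 0.0 clock 7.15
row [ 0.007 -0.003  1.582] [-283.1   41.8  -24.2] dist 287 rot 91 j6 -83
row [ 0.007 -0.003  1.582] [-282.8   41.2   76.8] dist 296 rot 91 j6 -83
```

Request:
{"op": "carry_out", "data": {"motion": [[0,0,0.18,-20,3,-30,0.7],[0,0,1.58,-283,42,-25,0.7],[0,0,1.58,-283,42,-25,0.7],[0,0,1.58,-283,42,-25,0.7],[0,0,1.58,-283,42,-25,0.7]]}}

```text
clock: 7.78
position: [457.5, -38.7, 132.9]
ee_rot: [-0.417, 0.909, -0.0, 0.0]
contact_force: [1.5, 1.2, 0.3]
gripper_width: 72.5
grasp_force: 0.0
```

```bash
python3 plan.py 443 3.4 130 97
```

```text
at [457.5 -38.7 132.9] width 72.5 grip 0.0 clock 7.775
row [-0.     0.001  0.737] [-22.5  38.5   2.8] dist 45 rot 42 j6 -83
```

Request:
{"op": "carry_out", "data": {"motion": [[0,0,0.73,-21,37,3,0.7],[0,0,0.73,-21,37,3,0.7],[0,0,0.73,-21,37,3,0.7],[0,0,0.73,-21,37,3,0.7],[0,0,0.73,-21,37,3,0.7]]}}

```text
clock: 8.4
position: [443.5, -0.2, 129.8]
ee_rot: [-0.068, 0.998, 0.0, 0.0]
contact_force: [0.1, 0.4, -0.3]
gripper_width: 72.4
grasp_force: 0.0
```

```bash
python3 plan.py 443 3.4 130 97 443 3.4 29 97; python3 - <<'E'
from h import *
r=get_image("top"); a=r["color"][150:260,380:500]; b=r["color"][150:260,265:385]; r=get_image("scene"); b2=r["color"][160:250,280:400]
cv2.imwrite("pics/c5.png",cv2.resize(np.hstack([a,b]),None,fx=3.3,fy=3.3,interpolation=cv2.INTER_CUBIC))
E
```

```text
at [ 4.435e+02 -2.000e-01  1.298e+02] width 72.4 grip 0.0 clock 8.4
row [0.    0.    0.015] [-0.   3.6 -0.2] dist 4 rot 1 j6 -83
row [0.    0.    0.015] [  0.    3.6 100.8] dist 101 rot 1 j6 -83
```

View pics/c5.png

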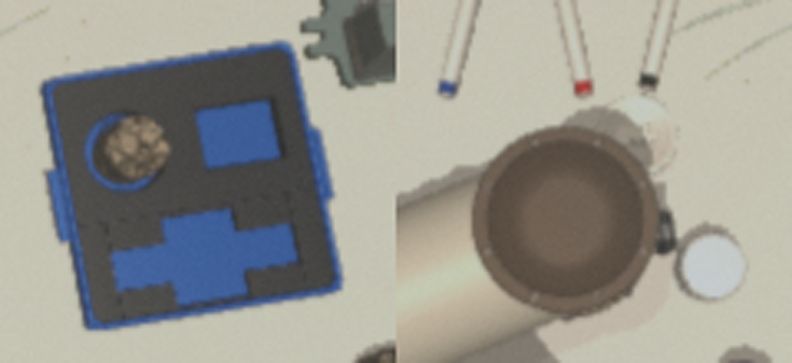

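The core stands in the well at about (421,194). The parallax of its top fits a centred position to within 3 mm. Next I descend on the block.

Request:
{"op": "carry_out", "data": {"motion": [[0,0,0.015,0,4,40,0.7],[0,0,0.015,0,4,80,0.7],[0,0,0.015,0,4,101,0.7],[0,0,0.015,0,4,101,0.7],[0,0,0.015,0,4,101,0.7]]}}

```text
clock: 9.12
position: [443.6, 3.9, 29.4]
ee_rot: [-0.06, 0.998, 0.0, 0.001]
contact_force: [1.0, -0.1, 0.2]
gripper_width: 72.8
grasp_force: 0.0
```

Request:
{"op": "carry_out", "data": {"motion": [[0,0,0,0,0,0,-1],[0,0,0,0,0,0,-1],[0,0,0,0,0,0,-1],[0,0,0,0,0,0,-1],[0,0,0,0,0,0,-1]]}}

```text
clock: 9.75
position: [443.5, 3.9, 29.8]
ee_rot: [-0.06, 0.998, 0.0, 0.001]
contact_force: [-2.0, 0.8, 6.4]
gripper_width: 32.4
grasp_force: 60.1
```

Request:
{"op": "carry_out", "data": {"motion": [[0,0,0,0,0,-25,-1],[0,0,0,0,0,-60,-1],[0,0,0,0,0,-95,-1],[0,0,0,0,0,-100,-1],[0,0,0,0,0,-100,-1]]}}

```text
clock: 10.38
position: [441.6, 3.5, 127.6]
ee_rot: [-0.059, 0.998, 0.0, -0.001]
contact_force: [0.3, -0.8, -6.1]
gripper_width: 32.7
grasp_force: 62.4
```

```bash
python3 plan.py 536.4 -367 130 7.6
```

```text
at [441.6   3.5 127.6] width 32.7 grip 62.4 clock 10.375
row [ 2.000e-03 -1.000e-03 -1.584e+00] [ -50.2 -379.1   -2.7] dist 382 rot 91 j6 42
```

Request:
{"op": "carry_out", "data": {"motion": [[0,0,-0.18,-5,-40,-3,-1],[0,0,-0.35,-11,-85,-3,-1],[0,0,-0.53,-17,-130,-3,-1],[0,0,-0.7,-23,-175,-3,-1],[0,0,-0.88,-29,-220,-3,-1]]}}

```text
clock: 11.0
position: [496.6, -212.4, 128.7]
ee_rot: [-0.482, 0.876, 0.002, -0.002]
contact_force: [0.9, 0.6, -5.0]
gripper_width: 32.9
grasp_force: 62.6
```

```bash
python3 plan.py 536.4 -367 130 7.6
```

```text
at [ 496.6 -212.4  128.7] width 32.9 grip 62.6 clock 11.0
row [ 0.006  0.    -0.698] [ 109.2 -116.5   -1.8] dist 160 rot 40 j6 42
```

Request:
{"op": "carry_out", "data": {"motion": [[0,0,-0.17,30,-32,-2,-1],[0,0,-0.35,60,-64,-2,-1],[0,0,-0.53,88,-92,-2,-1],[0,0,-0.69,107,-113,-2,-1],[0,0,-0.69,107,-113,-2,-1]]}}

```text
clock: 11.62
position: [533.9, -363.6, 129.4]
ee_rot: [0.747, -0.665, -0.003, 0.001]
contact_force: [-0.4, 0.4, -6.6]
gripper_width: 32.3
grasp_force: 62.5
```

```bash
python3 plan.py 536.4 -367 60 7.6
```

```text
at [ 533.9 -363.6  129.4] width 32.3 grip 62.5 clock 11.625
row [ 0.005  0.003 -0.017] [ 3.9 -2.5 69.4] dist 70 rot 1 j6 42
```

Request:
{"op": "carry_out", "data": {"motion": [[0,0,-0.01,3,-2,30,-1],[0,0,-0.01,3,-2,55,-1],[0,0,-0.01,3,-2,70,-1],[0,0,-0.01,3,-2,70,-1],[0,0,-0.01,3,-2,70,-1]]}}

```text
clock: 12.25
position: [538.2, -365.2, 64.5]
ee_rot: [0.751, -0.66, 0.001, -0.0]
contact_force: [1.2, 0.1, -4.8]
gripper_width: 32.5
grasp_force: 62.4
```

```bash
python3 plan.py 536.4 -367 36 7.6; python3 - <<'E'
from h import *
r=get_image("top"); a=r["color"][150:260,380:500]; r=get_image("scene"); b=r["color"][130:240,370:490]
cv2.imwrite("pics/c6.png",cv2.resize(np.hstack([a,b]),None,fx=3.3,fy=3.3,interpolation=cv2.INTER_CUBIC))
E
```

```text
at [ 538.2 -365.2   64.5] width 32.5 grip 62.4 clock 12.25
row [-0.001 -0.001 -0.003] [ 1.5  2.1 28.4] dist 29 rot 0 j6 42
```

View pics/c6.png

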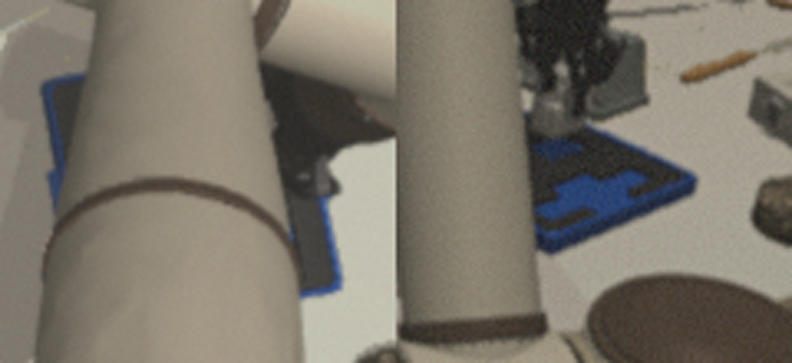

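The block is held upright above its recess, at (538,160) in the scene view.

Request:
{"op": "carry_out", "data": {"motion": [[0,0,0,1,1,8,-1],[0,0,0,1,1,16,-1],[0,0,0,1,1,23,-1],[0,0,0,1,1,26,-1],[0,0,0,1,1,26,-1]]}}

```text
clock: 12.98
position: [536.5, -366.2, 37.3]
ee_rot: [0.751, -0.66, -0.0, 0.0]
contact_force: [0.8, 0.5, -6.7]
gripper_width: 32.3
grasp_force: 62.6
```

Request:
{"op": "carry_out", "data": {"motion": [[0,0,0,0,0,1,-1],[0,0,0,0,0,2,-1],[0,0,0,0,0,2,-1]]}}

```text
clock: 13.35
position: [536.7, -366.2, 35.8]
ee_rot: [0.751, -0.66, 0.0, -0.0]
contact_force: [0.5, 0.1, -5.2]
gripper_width: 32.5
grasp_force: 62.6
```

Not down yet, because the force still shows the block's full weight.

Request:
{"op": "carry_out", "data": {"motion": [[0,0,0,0,0,1,-1],[0,0,0,0,0,2,-1],[0,0,0,0,0,2,-1]]}}

```text
clock: 13.72
position: [536.8, -366.3, 34.9]
ee_rot: [0.751, -0.66, 0.0, 0.0]
contact_force: [-2.8, 2.6, 3.5]
gripper_width: 32.6
grasp_force: 63.6
```

Seated. Release with a modest opening and go up.

Request:
{"op": "carry_out", "data": {"motion": [[0,0,0,0,0,0,-0.1],[0,0,0,0,0,0,0.3],[0,0,0,0,0,0,0.3],[0,0,0,0,0,-20,0.3],[0,0,0,0,0,-75,0.3]]}}

```text
clock: 14.35
position: [534.9, -365.4, 106.2]
ee_rot: [0.751, -0.66, -0.004, 0.001]
contact_force: [0.8, -0.5, 0.2]
gripper_width: 55.9
grasp_force: 0.0
```

```bash
python3 plan.py 433.4 -108.8 140 -6
```

```text
at [ 534.9 -365.4  106.2] width 55.9 grip 0.0 clock 14.35
row [0.007 0.003 0.233] [-267.6   67.9  -32.4] dist 278 rot 13 j6 8
```

Request:
{"op": "carry_out", "data": {"motion": [[0,0,0.04,-45,12,-30,1],[0,0,0.1,-105,27,-32,1],[0,0,0.2,-165,42,-32,1],[0,0,0.23,-225,57,-32,1],[0,0,0.23,-266,67,-32,1]]}}

```text
clock: 14.98
position: [435.1, -109.3, 141.1]
ee_rot: [-0.671, 0.742, -0.0, 0.0]
contact_force: [1.3, 0.7, 0.2]
gripper_width: 85.5
grasp_force: 0.0
```

Request:
{"op": "carry_out", "data": {"motion": [[0,0,0,0,0,0,1],[0,0,0,0,0,0,1]]}}

```text
clock: 15.22
position: [436.7, -111.1, 141.1]
ee_rot: [-0.671, 0.742, -0.001, 0.001]
contact_force: [0.6, -0.2, 1.1]
gripper_width: 85.2
grasp_force: 0.0
```

```bash
python3 plan.py 433.4 -108.8 42 -6; python3 - <<'E'
from h import *
r=get_image("top"); a=r["color"][150:260,380:500]; b=r["color"][150:260,265:385]
cv2.imwrite("pics/c7.png",cv2.resize(np.hstack([a,b]),None,fx=3.3,fy=3.3,interpolation=cv2.INTER_CUBIC))
E
```

```text
at [ 436.7 -111.1  141.1] width 85.2 grip 0.0 clock 15.225
row [-0.001  0.     0.004] [-1.9  3.6 99.1] dist 99 rot 0 j6 8
```

View pics/c7.png

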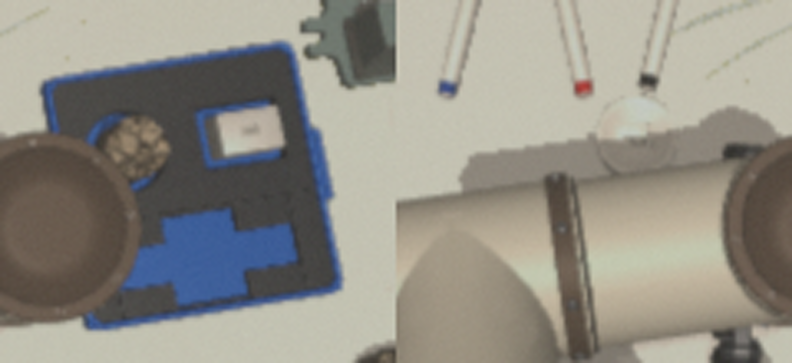

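The block lies in its recess, around (455,190). Now I descend on the jar.

Request:
{"op": "carry_out", "data": {"motion": [[0,0,0,-2,3,40,1],[0,0,0,-2,3,80,1],[0,0,0,-2,3,99,1],[0,0,0,-2,3,99,1],[0,0,0,-2,3,99,1]]}}

```text
clock: 15.9
position: [434.1, -109.3, 42.2]
ee_rot: [-0.67, 0.742, -0.0, 0.0]
contact_force: [0.3, 0.7, 0.3]
gripper_width: 85.6
grasp_force: 0.0
```

Request:
{"op": "carry_out", "data": {"motion": [[0,0,0,0,0,0,-1],[0,0,0,0,0,0,-1],[0,0,0,0,0,0,-1],[0,0,0,0,0,0,-1],[0,0,0,0,0,0,-1]]}}

```text
clock: 16.52
position: [433.9, -108.8, 42.8]
ee_rot: [-0.671, 0.742, -0.001, 0.001]
contact_force: [-2.0, -0.1, 6.1]
gripper_width: 48.7
grasp_force: 61.7
```

Request:
{"op": "carry_out", "data": {"motion": [[0,0,0,0,0,-20,-1],[0,0,0,0,0,-50,-1],[0,0,0,0,0,-85,-1],[0,0,0,0,0,-100,-1],[0,0,0,0,0,-100,-1]]}}

```text
clock: 17.15
position: [433.7, -108.6, 142.9]
ee_rot: [-0.671, 0.742, -0.001, 0.001]
contact_force: [-0.8, -0.9, -2.1]
gripper_width: 48.9
grasp_force: 62.5
```

```bash
python3 plan.py 548.8 256.6 140 -6
```

```text
at [ 433.7 -108.6  142.9] width 48.9 grip 62.5 clock 17.15
row [-0.003  0.001  0.004] [-374.9  -77.7    3.5] dist 383 rot 0 j6 -31
```

Request:
{"op": "carry_out", "data": {"motion": [[0,0,0,-35,-7,2,-1],[0,0,0,-85,-18,2,-1],[0,0,0,-140,-29,2,-1],[0,0,0,-195,-40,2,-1],[0,0,0,-250,-52,2,-1]]}}

```text
clock: 17.77
position: [509.6, 136.2, 138.3]
ee_rot: [-0.671, 0.742, 0.0, -0.001]
contact_force: [1.1, -0.2, -1.1]
gripper_width: 49.0
grasp_force: 62.4
```

Request:
{"op": "carry_out", "data": {"motion": [[0,0,0,-45,-9,0,-1],[0,0,0,-85,-18,0,-1],[0,0,0,-115,-24,0,-1],[0,0,0,-120,-25,0,-1],[0,0,0,-120,-25,0,-1]]}}

```text
clock: 18.4
position: [546.3, 251.1, 138.3]
ee_rot: [-0.67, 0.742, 0.0, -0.002]
contact_force: [-0.3, -0.1, -1.6]
gripper_width: 48.7
grasp_force: 62.4
```

```bash
python3 plan.py 548.8 256.6 75 -6
```

```text
at [546.3 251.1 138.3] width 48.7 grip 62.4 clock 18.4
row [ 0.002 -0.002  0.004] [-5.9 -2.1 63.2] dist 64 rot 0 j6 -31
```

Request:
{"op": "carry_out", "data": {"motion": [[0,0,0,-5,-2,25,-1],[0,0,0,-5,-2,50,-1],[0,0,0,-5,-2,63,-1],[0,0,0,-5,-2,63,-1],[0,0,0,-5,-2,63,-1]]}}

```text
clock: 19.02
position: [550.2, 256.4, 77.7]
ee_rot: [-0.67, 0.742, -0.0, 0.001]
contact_force: [0.6, 0.7, -0.7]
gripper_width: 48.8
grasp_force: 62.4
```

```bash
python3 plan.py 548.8 256.6 48 -6; python3 - <<'E'
from h import *
r=get_image("top"); a=r["color"][150:260,150:270]; r=get_image("scene"); b=r["color"][160:270,170:290]
cv2.imwrite("pics/c8.png",cv2.resize(np.hstack([a,b]),None,fx=3.3,fy=3.3,interpolation=cv2.INTER_CUBIC))
E
```

```text
at [550.2 256.4  77.7] width 48.8 grip 62.4 clock 19.025
row [-0.001  0.001  0.004] [-0.   1.5 29.7] dist 30 rot 0 j6 -31
```

View pics/c8.png

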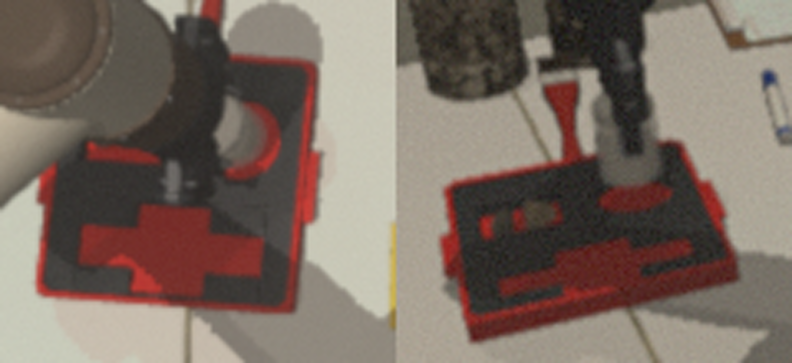

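The jar hangs upright over the red well, at (223,192) in the top view, with the ring visible around it. I'll lower it.

Request:
{"op": "carry_out", "data": {"motion": [[0,0,0,0,1,8,-1],[0,0,0,0,1,16,-1],[0,0,0,0,1,23,-1],[0,0,0,0,1,27,-1],[0,0,0,0,1,27,-1]]}}

```text
clock: 19.75
position: [548.5, 256.3, 49.1]
ee_rot: [-0.671, 0.742, 0.0, -0.001]
contact_force: [0.2, 0.2, -1.2]
gripper_width: 48.5
grasp_force: 62.4
```

Request:
{"op": "carry_out", "data": {"motion": [[0,0,0,0,0,1,-1],[0,0,0,0,0,2,-1],[0,0,0,0,0,2,-1]]}}

```text
clock: 20.12
position: [548.8, 256.6, 48.0]
ee_rot: [-0.671, 0.742, -0.0, 0.0]
contact_force: [0.5, 0.7, -0.3]
gripper_width: 48.8
grasp_force: 62.5
```

Request:
{"op": "carry_out", "data": {"motion": [[0,0,0,0,0,1,-1],[0,0,0,0,0,1.5,-1],[0,0,0,0,0,1.5,-1]]}}

```text
clock: 20.5
position: [548.8, 256.6, 47.9]
ee_rot: [-0.671, 0.742, -0.0, 0.0]
contact_force: [-4.1, -0.7, 7.2]
gripper_width: 48.9
grasp_force: 63.3
```

Request:
{"op": "carry_out", "data": {"motion": [[0,0,0,0,0,0,0.4],[0,0,0,0,0,0,0.7],[0,0,0,0,0,0,0.7],[0,0,0,0,0,-25,0.7],[0,0,0,0,0,-75,0.7]]}}

```text
clock: 21.12
position: [547.4, 255.5, 119.5]
ee_rot: [-0.67, 0.742, 0.0, -0.003]
contact_force: [0.7, 1.4, -0.3]
gripper_width: 72.5
grasp_force: 0.0
```

```bash
python3 plan.py 646.2 -2.7 90 100.4
```

```text
at [547.4 255.5 119.5] width 72.5 grip 0.0 clock 21.125
row [ 1.000e-03 -7.000e-03  1.288e+00] [ 246.7 -124.6   30. ] dist 278 rot 74 j6 -79
```

Request:
{"op": "carry_out", "data": {"motion": [[0,0,0.17,35,-18,0,0.1],[0,0,0.35,75,-38,10,0.1],[0,0,0.52,115,-58,10,0.1],[0,0,0.7,155,-78,20,0.1],[0,0,0.87,195,-98,25,0.1]]}}

```text
clock: 21.75
position: [626.7, 51.2, 95.5]
ee_rot: [-0.293, 0.956, 0.0, -0.0]
contact_force: [-0.9, 0.4, 1.2]
gripper_width: 46.9
grasp_force: 0.0
```

Request:
{"op": "carry_out", "data": {"motion": [[0,0,0.17,0,0,0,0.1],[0,0,0.34,0,0,0,0.1],[0,0,0.42,0,0,0,0.1],[0,0,0.42,0,0,0,0.1]]}}

```text
clock: 22.25
position: [626.4, 52.5, 95.9]
ee_rot: [-0.09, 0.996, -0.0, -0.0]
contact_force: [0.3, -0.2, 0.7]
gripper_width: 46.9
grasp_force: 0.0
```

```bash
python3 plan.py 646.2 -2.7 70 100.4
```

```text
at [626.4  52.5  95.9] width 46.9 grip 0.0 clock 22.25
row [-0.    -0.    -0.001] [ -9.6 -57.8  25.9] dist 64 rot 0 j6 -79
```

Request:
{"op": "carry_out", "data": {"motion": [[0,0,0,-5,-30,5,0.1],[0,0,0,-10,-58,20,0.1],[0,0,0,-10,-58,26,0.1],[0,0,0,-10,-58,26,0.1],[0,0,0,-10,-58,26,0.1]]}}

```text
clock: 22.88
position: [646.8, -1.9, 70.7]
ee_rot: [-0.091, 0.996, 0.0, 0.0]
contact_force: [0.1, -0.5, -0.0]
gripper_width: 47.2
grasp_force: 0.0
```

```bash
python3 plan.py 646.2 -2.7 18 100.4
```

```text
at [646.8  -1.9  70.7] width 47.2 grip 0.0 clock 22.875
row [-0.     0.001 -0.   ] [ 0.8 -0.7 52.7] dist 53 rot 0 j6 -79
```

Request:
{"op": "carry_out", "data": {"motion": [[0,0,0,1,-1,20,0.1],[0,0,0,1,-1,40,0.1],[0,0,0,1,-1,52,0.1],[0,0,0,1,-1,52,0.1],[0,0,0,1,-1,52,0.1]]}}

```text
clock: 23.5
position: [646.6, -3.5, 19.1]
ee_rot: [-0.09, 0.996, 0.0, 0.001]
contact_force: [0.3, 0.4, 0.4]
gripper_width: 47.1
grasp_force: 0.0
```

Request:
{"op": "carry_out", "data": {"motion": [[0,0,0,0,0,0,-1],[0,0,0,0,0,0,-1],[0,0,0,0,0,0,-1],[0,0,0,0,0,0,-1],[0,0,0,0,0,0,-1]]}}

```text
clock: 24.12
position: [646.5, -3.8, 19.2]
ee_rot: [-0.09, 0.996, -0.0, 0.001]
contact_force: [-1.2, 0.5, 5.6]
gripper_width: 14.9
grasp_force: 61.8
```

Request:
{"op": "carry_out", "data": {"motion": [[0,0,0,0,0,-15,-1],[0,0,0,0,0,-45,-1],[0,0,0,0,0,-80,-1],[0,0,0,0,0,-90,-1],[0,0,0,0,0,-90,-1]]}}

```text
clock: 24.75
position: [645.9, -3.8, 108.8]
ee_rot: [-0.09, 0.996, 0.0, 0.001]
contact_force: [-1.1, 1.2, 0.2]
gripper_width: 14.4
grasp_force: 61.1
```

```bash
python3 plan.py 459.3 314.3 120 -6; python3 - <<'E'
from h import *
r=get_image("top"); a=r["color"][150:260,150:270]; b=r["color"][110:220,265:385]
cv2.imwrite("pics/c9.png",cv2.resize(np.hstack([a,b]),None,fx=3.3,fy=3.3,interpolation=cv2.INTER_CUBIC))
E
```

```text
at [645.9  -3.8 108.8] width 14.4 grip 61.1 clock 24.75
row [-0.000e+00  1.000e-03 -1.287e+00] [126.8 346.3 -11.2] dist 369 rot 74 j6 -40
```

View pics/c9.png

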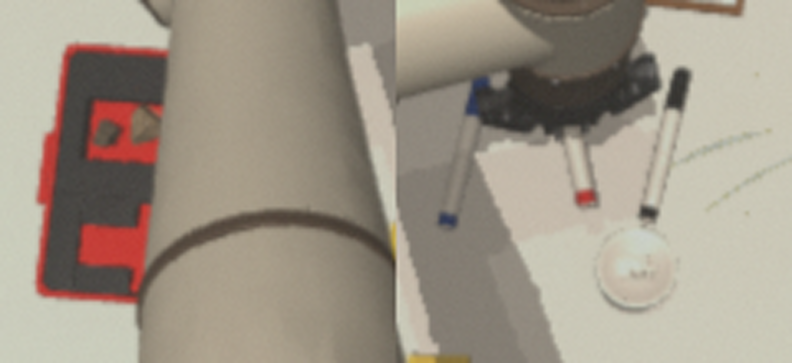

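The red marker is lifted level and the blue and black ones are undisturbed.

Request:
{"op": "carry_out", "data": {"motion": [[0,0,-0.17,10,30,-8,-1],[0,0,-0.34,25,70,-12,-1],[0,0,-0.5,42,115,-12,-1],[0,0,-0.67,59,160,-12,-1],[0,0,-0.84,75,205,-12,-1]]}}

```text
clock: 25.42
position: [533.7, 185.1, 118.5]
ee_rot: [-0.49, 0.872, -0.0, -0.002]
contact_force: [0.7, 0.2, 0.1]
gripper_width: 14.5
grasp_force: 61.1
```

Request:
{"op": "carry_out", "data": {"motion": [[0,0,-0.15,0,0,0,-1],[0,0,-0.3,0,0,0,-1],[0,0,-0.45,0,0,0,-1],[0,0,-0.45,0,0,0,-1]]}}

```text
clock: 25.92
position: [534.6, 184.0, 118.7]
ee_rot: [-0.67, 0.743, 0.0, -0.002]
contact_force: [-0.8, -0.2, -0.3]
gripper_width: 14.8
grasp_force: 61.1
```

```bash
python3 plan.py 459.3 314.3 120 -6
```

```text
at [534.6 184.  118.7] width 14.8 grip 61.1 clock 25.925
row [ 0.003 -0.002  0.002] [-121.9   88.3   -1.3] dist 151 rot 0 j6 -40
```

Request:
{"op": "carry_out", "data": {"motion": [[0,0,0,-40,29,-1,-1],[0,0,0,-85,62,-1,-1],[0,0,0,-118,85,-1,-1],[0,0,0,-121,87,15,-1],[0,0,0,-121,87,35,-1]]}}

```text
clock: 26.55
position: [460.6, 313.4, 83.9]
ee_rot: [-0.67, 0.742, 0.0, -0.0]
contact_force: [0.2, -0.1, -0.6]
gripper_width: 14.9
grasp_force: 61.1
```

Request:
{"op": "carry_out", "data": {"motion": [[0,0,0,0,0,15,-1],[0,0,0,0,0,15,-1],[0,0,0,0,0,15,-1]]}}

```text
clock: 26.92
position: [461.6, 313.4, 70.4]
ee_rot: [-0.67, 0.742, -0.0, 0.0]
contact_force: [0.3, -0.2, -0.1]
gripper_width: 14.4
grasp_force: 61.1
```

```bash
python3 plan.py 459.3 314.3 50 -6; python3 - <<'E'
from h import *
r=get_image("top"); a=r["color"][150:260,150:270]; r=get_image("scene"); b=r["color"][160:270,170:290]
cv2.imwrite("pics/c10.png",cv2.resize(np.hstack([a,b]),None,fx=3.3,fy=3.3,interpolation=cv2.INTER_CUBIC))
E
```

```text
at [461.6 313.4  70.4] width 14.4 grip 61.1 clock 26.925
row [-0.     0.     0.003] [-0.7  2.4 20.4] dist 21 rot 0 j6 -40
```

View pics/c10.png

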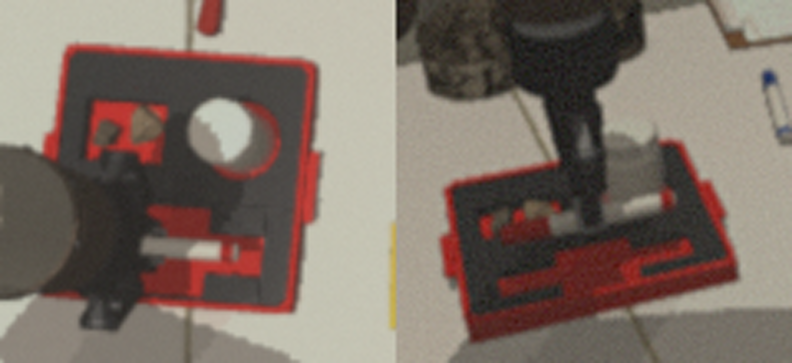

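The red marker is aligned with the slot. Its cap end is at about (222,226) in the top view, so I'll check the lengthwise centring from that.

```bash
python3 - <<'E'
from h import *
r=np.load("f.npy",allow_pickle=True)[0]
print(ray(r,[[150+238.5/3.3-.5,150+252/3.3-.5]],59), "expected end", 460.5-67.5*.1045*1, 313.4-67.5*.9945)
print("slot end z18/10",ray(r,[[150+264/3.3-.5,150+256/3.3-.5]],18))
E
```

```text
[[454.50900954 246.28574316  59.        ]] expected end 453.44625 246.27124999999998
slot end z18/10 [[452.99286686 236.58055979  18.        ]]
```

Request:
{"op": "carry_out", "data": {"motion": [[0,0,0,0,2,8,-1],[0,0,0,0,2,17,-1],[0,0,0,0,2,26,-1],[0,0,0,0,2,34,-1],[0,0,0,0,2,38,-1]]}}

```text
clock: 27.65
position: [458.9, 313.5, 31.3]
ee_rot: [-0.671, 0.742, -0.0, -0.001]
contact_force: [0.3, -0.5, -0.6]
gripper_width: 14.6
grasp_force: 61.1
```

Request:
{"op": "carry_out", "data": {"motion": [[0,0,0,0,0,1,-1],[0,0,0,0,0,2,-1],[0,0,0,0,0,2,-1]]}}

```text
clock: 28.02
position: [459.2, 313.9, 30.4]
ee_rot: [-0.671, 0.742, 0.0, 0.0]
contact_force: [-0.1, 0.2, -0.2]
gripper_width: 14.6
grasp_force: 61.1
```

Request:
{"op": "carry_out", "data": {"motion": [[0,0,0,0,0,1,-1],[0,0,0,0,0,1.5,-1],[0,0,0,0,0,1.5,-1]]}}

```text
clock: 28.4
position: [459.2, 313.9, 29.2]
ee_rot: [-0.671, 0.742, -0.0, 0.0]
contact_force: [-0.5, -1.1, 3.4]
gripper_width: 14.8
grasp_force: 61.6
```

Request:
{"op": "carry_out", "data": {"motion": [[0,0,0,0,0,0,-0.4],[0,0,0,0,0,0,-0.2],[0,0,0,0,0,0,-0.2],[0,0,0,0,0,-20,-0.2],[0,0,0,0,0,-75,-0.2]]}}

```text
clock: 29.02
position: [457.7, 312.3, 101.7]
ee_rot: [-0.67, 0.742, -0.0, -0.004]
contact_force: [0.4, 1.2, 1.2]
gripper_width: 33.8
grasp_force: 0.0
```

```bash
python3 plan.py 647.1 83.9 100 75.6
```

```text
at [457.7 312.3 101.7] width 33.8 grip 0.0 clock 29.025
row [ 0.008 -0.002 -1.421] [ 208.  -211.6    2. ] dist 297 rot 81 j6 68
```

Request:
{"op": "carry_out", "data": {"motion": [[0,0,-0.17,10,-10,-40,0.1],[0,0,-0.35,50,-51,-40,0.1],[0,0,-0.52,92,-94,-40,0.1],[0,0,-0.7,134,-137,-40,0.1],[0,0,-0.87,176,-180,-40,0.1]]}}

```text
clock: 29.65
position: [617.8, 123.8, 143.7]
ee_rot: [0.92, -0.391, 0.0, -0.0]
contact_force: [-0.0, 0.0, -0.5]
gripper_width: 47.3
grasp_force: 0.0
```

Request:
{"op": "carry_out", "data": {"motion": [[0,0,-0.17,0,0,0,0.1],[0,0,-0.35,0,0,0,0.1],[0,0,-0.55,0,0,0,0.1],[0,0,-0.55,0,0,0,0.1]]}}

```text
clock: 30.15
position: [616.7, 125.0, 143.5]
ee_rot: [0.991, -0.131, -0.0, 0.0]
contact_force: [-0.1, 0.3, -1.3]
gripper_width: 46.9
grasp_force: 0.0
```

```bash
python3 plan.py 647.1 83.9 70 75.6
```

```text
at [616.7 125.  143.5] width 46.9 grip 0.0 clock 30.15
row [ 0.     0.    -0.011] [40.1 31.8 73.4] dist 90 rot 1 j6 68
```

Request:
{"op": "carry_out", "data": {"motion": [[0,0,-0.01,20,16,10,0.1],[0,0,-0.01,40,32,30,0.1],[0,0,-0.01,40,32,73,0.1],[0,0,-0.01,40,32,73,0.1],[0,0,-0.01,40,32,73,0.1]]}}

```text
clock: 30.78
position: [648.0, 84.4, 72.0]
ee_rot: [0.992, -0.125, 0.001, -0.0]
contact_force: [0.8, -0.3, -0.1]
gripper_width: 46.9
grasp_force: 0.0
```

```bash
python3 plan.py 647.1 83.9 19 75.6
```

```text
at [648.   84.4  72. ] width 46.9 grip 0.0 clock 30.775
row [-0.    -0.002  0.001] [-0.9  0.7 53. ] dist 53 rot 0 j6 68
```

Request:
{"op": "carry_out", "data": {"motion": [[0,0,0,-1,1,20,0.1],[0,0,0,-1,1,40,0.1],[0,0,0,-1,1,52,0.1],[0,0,0,-1,1,52,0.1],[0,0,0,-1,1,52,0.1]]}}

```text
clock: 31.4
position: [646.9, 83.6, 20.0]
ee_rot: [0.992, -0.125, 0.001, -0.0]
contact_force: [-0.6, -0.0, 0.2]
gripper_width: 46.8
grasp_force: 0.0
```

Request:
{"op": "carry_out", "data": {"motion": [[0,0,0,0,0,0,-1],[0,0,0,0,0,0,-1],[0,0,0,0,0,0,-1],[0,0,0,0,0,0,-1],[0,0,0,0,0,0,-1]]}}

```text
clock: 32.02
position: [646.6, 83.4, 19.7]
ee_rot: [0.992, -0.125, 0.001, -0.0]
contact_force: [-1.0, 0.5, 5.4]
gripper_width: 14.1
grasp_force: 61.8
```

Request:
{"op": "carry_out", "data": {"motion": [[0,0,0,0,0,-15,-1],[0,0,0,0,0,-45,-1],[0,0,0,0,0,-85,-1],[0,0,0,0,0,-110,-1],[0,0,0,0,0,-110,-1]]}}

```text
clock: 32.65
position: [647.3, 83.6, 131.8]
ee_rot: [0.992, -0.125, 0.003, -0.001]
contact_force: [-0.2, 0.5, 0.3]
gripper_width: 14.3
grasp_force: 61.0
```

```bash
python3 plan.py 435.9 -331.9 130 7.6
```

```text
at [647.3  83.6 131.8] width 14.3 grip 61.0 clock 32.65
row [-0.005 -0.002  1.188] [-1.019e+02  4.549e+02 -1.000e-01] dist 466 rot 68 j6 45
```

Request:
{"op": "carry_out", "data": {"motion": [[0,0,0.14,-8,35,0,-1],[0,0,0.28,-19,85,0,-1],[0,0,0.42,-31,140,0,-1],[0,0,0.56,-43,195,0,-1],[0,0,0.7,-55,250,0,-1]]}}

```text
clock: 33.28
position: [528.9, -146.7, 127.7]
ee_rot: [0.888, -0.459, -0.001, 0.0]
contact_force: [0.3, -0.3, 1.0]
gripper_width: 14.9
grasp_force: 61.1
```

```bash
python3 plan.py 435.9 -331.9 130 7.6
```

```text
at [ 528.9 -146.7  127.7] width 14.9 grip 61.1 clock 33.275
row [0.002 0.001 0.483] [ 97.4 183.   -2.2] dist 207 rot 28 j6 45
```

Request:
{"op": "carry_out", "data": {"motion": [[0,0,0.13,25,47,-2,-1],[0,0,0.26,50,94,-2,-1],[0,0,0.4,75,140,-2,-1],[0,0,0.48,95,178,-2,-1],[0,0,0.48,95,178,-2,-1]]}}

```text
clock: 33.9
position: [438.9, -327.8, 129.4]
ee_rot: [0.753, -0.658, -0.001, 0.0]
contact_force: [-0.3, 1.1, 0.8]
gripper_width: 14.5
grasp_force: 61.1
```

Request:
{"op": "carry_out", "data": {"motion": [[0,0,0,0,0,25,-1],[0,0,0,0,0,50,-1],[0,0,0,0,0,60,-1],[0,0,0,0,0,60,-1]]}}

```text
clock: 34.4
position: [441.0, -325.6, 70.0]
ee_rot: [0.755, -0.655, -0.001, 0.0]
contact_force: [-0.5, 0.0, -0.6]
gripper_width: 14.5
grasp_force: 61.1
```

```bash
python3 plan.py 435.9 -331.9 50 7.6; python3 - <<'E'
from h import *
r=get_image("top"); a=r["color"][150:260,380:500]; r=get_image("scene"); b=r["color"][130:240,370:490]
cv2.imwrite("pics/c11.png",cv2.resize(np.hstack([a,b]),None,fx=3.3,fy=3.3,interpolation=cv2.INTER_CUBIC))
E
```

```text
at [ 441.  -325.6   70. ] width 14.5 grip 61.1 clock 34.4
row [0.002 0.001 0.009] [ 5.6  5.9 20. ] dist 22 rot 1 j6 45
```

View pics/c11.png

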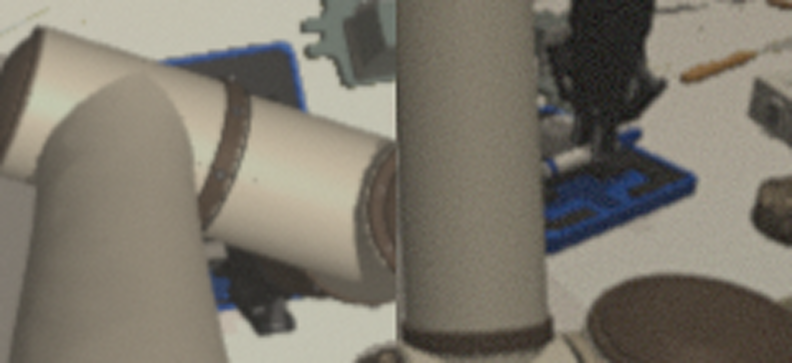

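The marker lies along the slot, mostly hidden by the arm. The TCP is about 6 mm off in x and y, so I'll correct that before entering.

Request:
{"op": "carry_out", "data": {"motion": [[0,0,0.01,5,5.5,0,-1],[0,0,0.01,5,5.5,10,-1],[0,0,0.01,5,5.5,15,-1],[0,0,0.01,5,5.5,15,-1],[0,0,0.01,5,5.5,15,-1]]}}

```text
clock: 35.12
position: [436.6, -331.9, 55.7]
ee_rot: [0.752, -0.659, 0.0, 0.0]
contact_force: [0.5, -0.3, 0.3]
gripper_width: 14.1
grasp_force: 61.1
```

```bash
python3 plan.py 435.9 -331.9 34 7.6
```

```text
at [ 436.6 -331.9   55.7] width 14.1 grip 61.1 clock 35.125
row [ 0.    -0.    -0.002] [-0.1  0.7 21.7] dist 22 rot 0 j6 45
```

Request:
{"op": "carry_out", "data": {"motion": [[0,0,0,0,0.5,8,-1],[0,0,0,0,0.5,16,-1],[0,0,0,0,0.5,21,-1],[0,0,0,0,0.5,24,-1],[0,0,0,0,0.5,24,-1]]}}

```text
clock: 35.75
position: [435.9, -331.9, 31.4]
ee_rot: [0.752, -0.659, -0.0, 0.0]
contact_force: [1.1, 0.5, -0.8]
gripper_width: 14.8
grasp_force: 61.1
```

Request:
{"op": "carry_out", "data": {"motion": [[0,0,0,0,0,1,-1],[0,0,0,0,0,2,-1],[0,0,0,0,0,2,-1]]}}

```text
clock: 36.12
position: [436.0, -331.9, 29.8]
ee_rot: [0.752, -0.659, 0.0, -0.0]
contact_force: [0.3, 0.1, 0.0]
gripper_width: 14.3
grasp_force: 61.1
```

Request:
{"op": "carry_out", "data": {"motion": [[0,0,0,0,0,1,-1],[0,0,0,0,0,1,-1]]}}

```text
clock: 36.38
position: [436.1, -332.0, 29.6]
ee_rot: [0.752, -0.659, 0.0, 0.0]
contact_force: [-1.2, 0.6, 6.5]
gripper_width: 14.5
grasp_force: 61.7
```

Seated. Release, rise and move away to the right to see the result.

Request:
{"op": "carry_out", "data": {"motion": [[0,0,0,0,0,0,-0.4],[0,0,0,0,0,0,-0.2],[0,0,0,0,0,0,-0.2],[0,0,0,0,0,-20,-0.2],[0,0,0,0,0,-75,-0.2]]}}

```text
clock: 37.0
position: [434.0, -331.1, 101.7]
ee_rot: [0.752, -0.66, -0.004, 0.001]
contact_force: [1.4, -0.0, -0.3]
gripper_width: 33.9
grasp_force: 0.0
```

```bash
python3 plan.py 250 -520 240 7.6
```

```text
at [ 434.  -331.1  101.7] width 33.9 grip 0.0 clock 37.0
row [ 0.007  0.004 -0.003] [ 162.9  207.9 -137.5] dist 298 rot 0 j6 72
```

Request:
{"op": "carry_out", "data": {"motion": [[0,0,0,0,0,-40,-0.2],[0,0,0,40,50,-80,-0.2],[0,0,0,80,100,-120,-0.2],[0,0,0,120,150,-137,-0.2],[0,0,0,160,205,-137,-0.2]]}}

```text
clock: 37.62
position: [276.5, -495.8, 239.3]
ee_rot: [0.752, -0.659, 0.002, 0.0]
contact_force: [1.3, -0.5, -0.6]
gripper_width: 33.9
grasp_force: 0.0
```

```bash
python3 - <<'E'
from h import *
r=get_image("top"); print(read_state()["position"])
cv2.imwrite("pics/c12.png",cv2.resize(r["color"][110:290,150:500],None,fx=2.28,fy=2.28,interpolation=cv2.INTER_CUBIC))
E
```

```text
[ 271.62174631 -499.45956548  239.20583299]
```

View pics/c12.png

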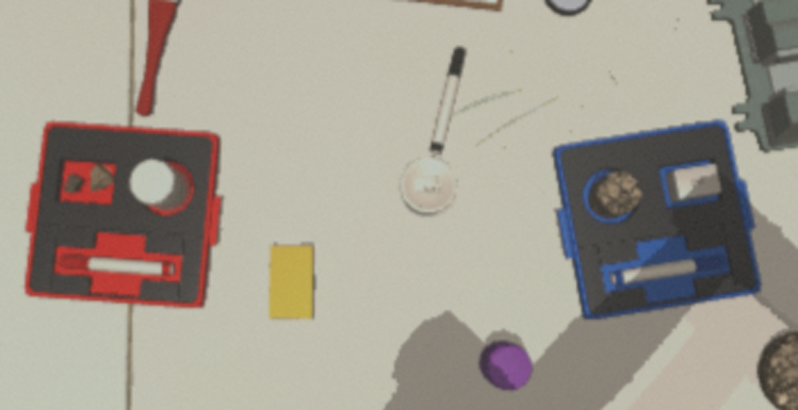

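All five are in their recesses, and the tin, carton, black marker and purple jar are unmoved. I'll check the numbers once and hand in.

```bash
python3 - <<'E'
from h import *
r=np.load("f.npy",allow_pickle=True)[0]
f=lambda u,v:(150+(u+.5)/2.28-.5,110+(v+.5)/2.28-.5)
for n,p,z,O,y in(("core",(619,194),58,(495.4,-324),7.6),("block",(697,182),39,(495.4,-324),7.6),("jar",(151,183),77,(519,308),-6),("bm1",(608,278),19,(495.4,-324),7.6),("bm2",(726,261),19,(495.4,-324),7.6),("rm1",(57,261),19,(519,308),-6),("rm2",(181,269),19,(519,308),-6)):
    P=ray(r,[f(*p)],z)[0]; d=R.from_euler("z",-y,degrees=True).apply(P-[*O,0]); print(n,d.round(1))
E
```

```text
core [32.1 49.8 58. ]
block [ 33.1 -47.8  39. ]
jar [ 31.5 -48.4  77. ]
bm1 [-59.8  69.9  19. ]
bm2 [-62.3 -70.3  19. ]
rm1 [-61.8  69.2  19. ]
rm2 [-60.  -77.3  19. ]
```

```bash
python3 -c "
from bench import *
print(job_done())"
```

```text
the job is handed in; nothing more can be done
None
```

I made up both kits and handed the job in. The core, block and blue marker are in the blue tray, and the jar and red marker are in the red tray. A final picture showed each within about 4 mm of its recess centre and the tin, carton and black marker where they started. The hand-in returned no verdict.

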